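# Put the lids back on the grooming-table canisters

### The job

The four stoneware canisters on the grooming table have been refilled and their wooden lids lie in two piles. Take the piles apart and set each lid gently on its own canister, the one of its shape and size, so that it lies flat on the rim with its plug in the mouth and is squared up with the canister. Leave the canisters standing where they are, and do not disturb the brush and the comb lying near them.

Things in the scene. Friction and masses are not known exactly. Their poses are not given: they have to be found in the camera images.
- lid_round_mid (a point): The large round lid, disc diameter 68, plug diameter 41 (mm). Brown wooden disc or slab 16 mm thick with flat faces, z up, and a grey plug 6 mm deep centred underneath (22 mm overall). The point is the centre of the 16 mm slab: 8 mm below its top face, 14 mm above the plug's underside. At the start it lies on the table, plug down, with another lid on it.
- lid_square_mid (a point): The square lid, 60 x 60, plug 33 x 33; x and y axes along its sides (mm). Brown wooden disc or slab 16 mm thick with flat faces, z up, and a grey plug 6 mm deep centred underneath (22 mm overall). The point is the centre of the 16 mm slab: 8 mm below its top face, 14 mm above the plug's underside. At the start it lies on the table, plug down, with another lid on it.
- lid_oblong_mid (a point): The oblong lid, 84 along its x by 44 along its y, plug 57 x 17 (mm). Brown wooden disc or slab 16 mm thick with flat faces, z up, and a grey plug 6 mm deep centred underneath (22 mm overall). The point is the centre of the 16 mm slab: 8 mm below its top face, 14 mm above the plug's underside. At the start it lies plug down on top of the large round or the square lid, which shows beyond it.
- lid_small_mid (a point): The small round lid, disc diameter 44, plug diameter 20 (mm). Brown wooden disc or slab 16 mm thick with flat faces, z up, and a grey plug 6 mm deep centred underneath (22 mm overall). The point is the centre of the 16 mm slab: 8 mm below its top face, 14 mm above the plug's underside. At the start it lies plug down on top of the large round or the square lid, which shows beyond it.
- can_round_mouth (a point): White stoneware large round canister, outside diameter 66, mouth 54 wide (mm), 80 mm tall, loose, upright, open at the top, its contents well below the rim. The point is the centre of its mouth, level with the rim, z up. Its lid, seated, has the slab lying on the rim (slab centre 8 mm above this point) and the plug inside the mouth with about 6 mm to spare all round.
- can_square_mouth (a point): White stoneware square canister, outside 58 x 58, mouth 46 x 46; x and y axes along its sides (mm), 70 mm tall, loose, upright, open at the top, its contents well below the rim. The point is the centre of its mouth, level with the rim, z up. Its lid, seated, has the slab lying on the rim (slab centre 8 mm above this point) and the plug inside the mouth with about 6 mm to spare all round.
- can_oblong_mouth (a point): White stoneware oblong canister, outside 82 along its x by 42 along its y, mouth 70 x 30 (mm), 60 mm tall, loose, upright, open at the top, its contents well below the rim. The point is the centre of its mouth, level with the rim, z up. Its lid, seated, has the slab lying on the rim (slab centre 8 mm above this point) and the plug inside the mouth with about 6 mm to spare all round.
- can_small_mouth (a point): White stoneware small round canister, outside diameter 42, mouth 32 wide (mm), 50 mm tall, loose, upright, open at the top, its contents well below the rim. The point is the centre of its mouth, level with the rim, z up. Its lid, seated, has the slab lying on the rim (slab centre 8 mm above this point) and the plug inside the mouth with about 6 mm to spare all round.
- brush_mid (a point): Bystander: slicker brush lying on its back, pins up, 175 mm long along its x, head 52 mm wide towards +x, 25 mm high; the point is in its middle, 9 mm above the table.
- comb_mid (a point): Bystander: steel comb lying flat, 190 mm long along its x, 32 mm wide, 6 mm high; the point is in its middle, 3 mm above the table.
Things that resemble listed ones, but are neither listed nor needed, are in the scene too. Leave any red look-alike of the part that bears lid_oblong_mid alone. What is shaped like the part that bears lid_square_mid but turquoise is not meant.

How it is judged:
At the end, for the whole second after the job is handed in: Each lid lies on its own canister: centre within 10 mm of the mouth axis, slab centre 5 to 10.5 mm above the rim, tilt under 0.08 rad; square and oblong lids within 0.25 rad of the canister's sides; canisters upright within 0.06 rad; lids at rest (horizontal distance between lid_round_mid and can_round_mouth below 0.01 m and z of lid_round_mid in the frame of can_round_mouth between 0.005 and 0.0105 m and angle between each of lid_round_mid, lid_square_mid, lid_oblong_mid, lid_small_mid's own z axis and vertical below 0.08 rad and angle between each of can_round_mouth, can_square_mouth, can_oblong_mouth, can_small_mouth's own z axis and vertical below 0.06 rad and linear speed of each of lid_round, lid_square, lid_oblong, lid_small below 0.02 m/s and horizontal distance between lid_square_mid and can_square_mouth below 0.01 m and z of lid_square_mid in the frame of can_square_mouth between 0.005 and 0.0105 m and horizontal distance between lid_oblong_mid and can_oblong_mouth below 0.01 m and z of lid_oblong_mid in the frame of can_oblong_mouth between 0.005 and 0.0105 m and horizontal distance between lid_small_mid and can_small_mouth below 0.01 m and z of lid_small_mid in the frame of can_small_mouth between 0.005 and 0.0105 m and angle between the x axis of lid_oblong_mid and the x axis of can_oblong_mouth, either way round below 0.25 rad and (angle between the x axis of lid_square_mid and the x axis of can_square_mouth, either way round below 0.25 rad or angle between the x axis of lid_square_mid and the y axis of can_square_mouth, either way round below 0.25 rad)); the robot touches nothing.
It fails at once if a canister is tipped or shifted by more than 30 mm (distance of any of can_round_mouth, can_square_mouth, can_oblong_mouth, can_small_mouth from where it was at the start of the episode above 0.03 m).
It fails at once if the brush or the comb is shifted by more than 30 mm (distance of any of brush_mid, comb_mid from where it was at the start of the episode above 0.03 m).
It fails at once if a lid is dropped or rammed onto its canister (over 0.5 m/s as it meets the rim; a fall of about 13 mm) ((horizontal distance between lid_round_mid and can_round_mouth below 0.03 m and z of lid_round_mid in the frame of can_round_mouth below 0.022 m and linear speed of lid_round above 0.5 m/s) or (horizontal distance between lid_square_mid and can_square_mouth below 0.03 m and z of lid_square_mid in the frame of can_square_mouth below 0.022 m and linear speed of lid_square above 0.5 m/s) or (horizontal distance between lid_oblong_mid and can_oblong_mouth below 0.03 m and z of lid_oblong_mid in the frame of can_oblong_mouth below 0.022 m and linear speed of lid_oblong above 0.5 m/s) or (horizontal distance between lid_small_mid and can_small_mouth below 0.03 m and z of lid_small_mid in the frame of can_small_mouth below 0.022 m and linear speed of lid_small above 0.5 m/s)).
It also fails if it takes over 107 s, if anything falls off the work surface, if the arm or the gripper's body presses on something with over 40 N, if the wrist force passes 120 N, or if a joint passes its speed limit or range.

### The arm

A 6-joint arm with a two-finger parallel gripper is mounted at the origin on the work surface. World frame = base frame: x ahead of the robot, y to its left, z up, the work surface at z = 0. Lengths are in m, angles in rad, forces in N, time in s.
With the tool pointing down it reaches from about 0.35 to 0.975 m from the base axis. Payload 4.9 kg.
Tool frame: the origin (TCP) lies on the front face of the gripper's body, between the roots of the fingers; the fingertips stand ctrl.tip_extent ahead of it and the grasp point (between the pads) lies 54 mm ahead of it (ctrl.tip_extent is the distance from the TCP to the fingertips, in m); z points along the fingers, y is the line along which they close (so a half turn about z gives the same grasp; the last joint's range is limited). The gripper opens to 85 mm and grips with 20 to 120 N. Pads are 22 mm wide; open, the fingers measure 114 mm over their backs; the gripper's body (76 mm by 85 mm) begins 54 mm behind the grasp point. The pads swing forward as they close: fully open they stand 13 mm farther back than shut.
Start: joints at [-1.276, 0.053, 1.613, -0, 1.476, -0.119], TCP at [0.251, -0.572, 0.304] pointing down, gripper open.
Joint ranges: [-3.01, 3.01], [-1.01, 2.22], [0.06, 2.58], [-1.02, 4.17], [0.09, 2.62], [-3.14, 3.14]. Speed limits (rad/s): [2.57, 2.57, 3.14, 3.14, 3.14, 3.14].

### API

Orientations are given as a rotation vector (axis times angle).
In Python, from station import ctrl gives the robot as it stands.
- The arm moves only by the tool apply_moves, never from a script. Its argument "rows" is one flat list of numbers, 6 for each row, row after row: the shift along the tool's x, y, z normalised to -1 to 1, where 1 is 0.6 m, then the turn, a rotation vector about the tool's x, y, z normalised to -1 to 1, where 1 is 90 degrees. A call has 1 to 20 rows; each row is the pose to reach, as a shift and turn from the pose commanded when the call began, along the tool's axes at that moment; what a row does not reach only later rows make up. A row lasts 1/10 s, in which the tool goes at most 50 mm and 8.59 degrees, less where a joint would pass 70% of its speed; a pose out of reach is approached as far as the arm can. A call with a number of a shift or a turn outside -1 to 1 is refused whole. A call with a gripper value outside its range is refused whole. "grip" is the opening, from 0 (shut) to 1 (fully open), set as the call begins (left out, the last holds). The fingers move at their own pace and stop on an object; "grip_force" is the grip in N (left out, the last holds). Time passes only in rows, so rows that repeat a pose let the fingers close. It gives the time, the measured TCP pose, the force, the opening and the grip force at its end, in the units of the state.
- ctrl.get_obs(): the state, without advancing time (a new reading comes with each control period).
- ctrl.get_image(name): name is "scene" or "top"; returns (picture, depth): 384x512x3 uint8, blue, green, red; 384x512 float32, m along the optical axis (not along the pixel's ray), 0 where there is no reading.
- ctrl.camera_model(name): a dict with "mtx" (3x3 intrinsics, pixels), "k1" (the pictures are not rectified: a ray, as slopes to the right and down, at radius r is drawn at 1 + k1 r^2 times it, then the intrinsics apply), "R" (3x3) and "t" (3): a world point X has camera coordinates R X + t. Camera axes: x right, y down, z forward; pixel columns grow to the right and rows downward; lengths in m; the calibration is good to about 2 mm. A picture is of the moment at which its call begins. camera_model takes no time and is no camera call.
- ctrl.finish_job(): hands the job in; it is judged then, once.
The state is a dict: "t": time; "q": joint angles; "dq": joint speeds; "effort": joint torques, N m; "tool_pos": TCP position; "tool_rot": TCP orientation; "contact_force": force on the tool from outside, world axes, zero at the start; "wrist_torque": the same for the moment, N m; "opening": finger opening in m; "grip_force": force on a finger pad.
Only numpy, scipy, OpenCV 4.12 (cv2) and the standard library are available. Lean on these libraries where they do the work, as an engineer would, in place of code of your own. Each camera call takes 0.05 s, during which the arm holds its last target. There are 200 camera calls.

## Working session

There is one attempt and no reset: what is moved stays moved. The work goes in short steps, Python scripts to look and compute and a tool call to move; the robot and the scene stay as the last step left them, time stands still between calls to the robot, and variables do not carry over. Pictures are saved under pics/ and viewed, at most 14 in all, crops included, and the job is handed in when it is done.

Besides the shell and the picture viewer there is one more tool, called after "Emit:" by a JSON object that holds its "method" and its "body". apply_moves: Moves the arm, as the interface text tells. Its arguments: {"type":"object","properties":{"rows":{"type":"array","items":{"type":"number"}},"grip":{"type":"number"},"grip_force":{"type":"number"}},"required":["rows"]}

```bash
mkdir -p pics
cat > h.py <<'E'
import numpy as np, cv2
from station import ctrl
from scipy.spatial.transform import Rotation as Ro
def grab(n):
    im,d=ctrl.get_image(n); return im.copy(),d.copy(),ctrl.camera_model(n)
def rays(m,px):
    px=np.asarray(px,float).reshape(-1,1,2)
    s=cv2.undistortPoints(px,np.array(m['mtx']),np.array([m['k1'],0,0,0.]))[:,0]
    return np.c_[s,np.ones(len(s))]
def onplane(m,px,z):
    R=np.array(m['R']);t=np.array(m['t']).ravel()
    d=rays(m,px)@R; c=-R.T@t
    return c+d*((z-c[2])/d[:,2])[:,None]
def cloud(m,d):
    R=np.array(m['R']);t=np.array(m['t']).ravel()
    v,u=np.mgrid[:d.shape[0],:d.shape[1]]
    r=rays(m,np.c_[u.ravel(),v.ravel()])
    P=(r*d.reshape(-1,1)-t)@R
    P[d.ravel()==0]=np.nan
    return P.reshape(d.shape+(3,))
E
python3 - <<'E'
from h import *
for n in('scene','top'):
    im,d,m=grab(n); cv2.imwrite(f'pics/{n}0.png',cv2.resize(im,(800,600),interpolation=cv2.INTER_CUBIC)); np.savez(f'{n}0.npz',im=im,d=d)
    print(n,m, -np.array(m['R']).T@np.array(m['t']).ravel())
print(ctrl.get_obs(),ctrl.tip_extent)
E
```

```text
scene {'mtx': array([[496.68949972,   0.        , 261.32864188],
       [  0.        , 496.68949972, 187.48939923],
       [  0.        ,   0.        ,   1.        ]]), 'k1': 0.06665120354828145, 'R': array([[-0.46779995,  0.8838336 , -0.00117192],
       [ 0.58268737,  0.30741021, -0.7523127 ],
       [-0.66455898, -0.3526147 , -0.65880515]]), 't': array([ 0.24082265, -0.23296615,  1.61240816])} [1.31994358 0.42732785 0.88728163]
top {'mtx': array([[487.81295244,   0.        , 256.31539613],
       [  0.        , 487.81295244, 191.01625937],
       [  0.        ,   0.        ,   1.        ]]), 'k1': -0.03146932616327133, 'R': array([[ 5.32673339e-03, -9.99985789e-01, -2.19097124e-04],
       [-9.81940634e-01, -5.18917447e-03, -1.89118124e-01],
       [ 1.89114299e-01,  1.22252219e-03, -9.81954320e-01]]), 't': array([-0.00668902,  0.52378787,  1.32776119])} [ 0.2632656  -0.00559412  1.40285715]
{'t': 0.1, 'q': array([-1.27598272e+00,  5.33298308e-02,  1.61416090e+00, -1.47137083e-05,
        1.47599727e+00, -1.18998362e-01]), 'dq': array([-0.00089871, -0.00392015, -0.00374129,  0.00246385,  0.00075029,
       -0.00038433]), 'effort': array([ 3.88805056e-04, -3.94899631e+01, -3.71366215e+01, -6.62229490e-05,
        3.84962172e-03, -1.74654659e-06]), 'tool_pos': array([ 0.25118717, -0.57183439,  0.30275914]), 'tool_rot': array([-3.07273932e+00, -6.45000928e-01,  2.84128681e-04]), 'contact_force': array([-0.72436575, -0.4040615 , -0.04703239]), 'wrist_torque': array([-0.03502311,  0.02393951,  0.00637143]), 'grip_force': 0.0, 'opening': 0.08537191062379376} 0.0726
```

View pics/top0.png

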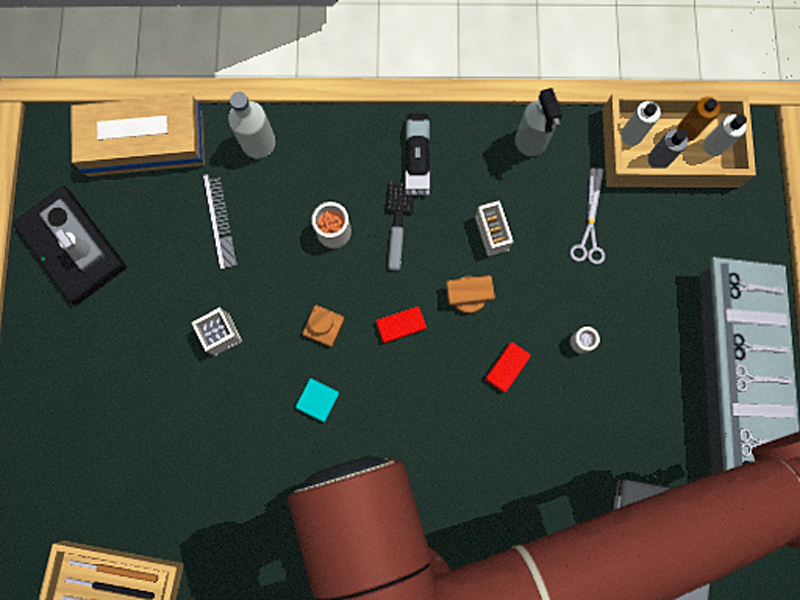

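View pics/scene0.png

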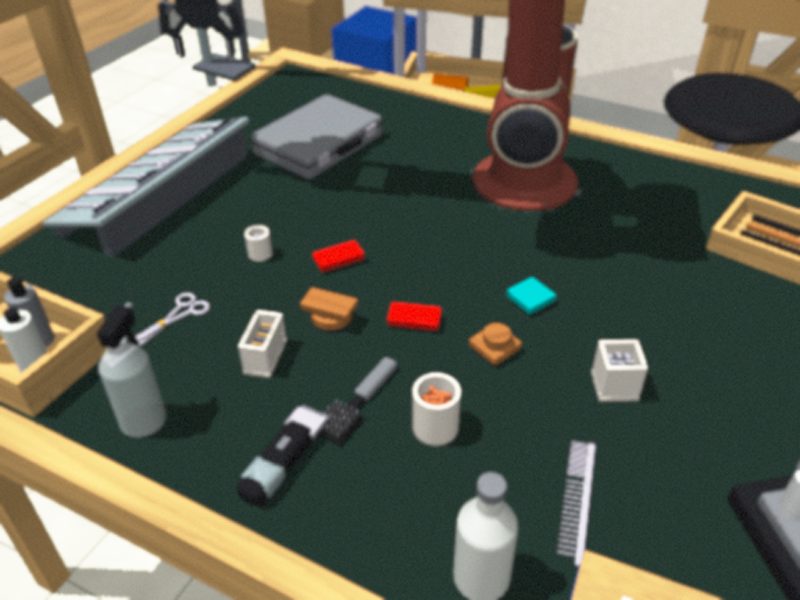

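The pictures show the piles: an oblong lid on the round one at top-view (470,290), and the small lid on the square one at (323,325). Candidates I could confuse with them:
- **Red look-alikes:** (401,325) and (508,367), for the oblong lid.
- **Turquoise look-alike:** (317,400), for the square lid.

The canisters are round (331,223), square (216,330), oblong (494,227) and small (585,340). The brush is at (397,225) and the comb at (221,222).

```bash
cat >> h.py <<'E'
def fit(P,mask,m,z,shape):
    """largest contour of mask -> world at height z -> centre, dims, yaw"""
    cs,_=cv2.findContours(mask.astype(np.uint8),cv2.RETR_EXTERNAL,cv2.CHAIN_APPROX_NONE)
    if not cs: return None
    c=max(cs,key=cv2.contourArea)[:,0].astype(float)
    W=onplane(m,c,z)[:,:2].astype(np.float32)
    (cx,cy),(a,b),ang=cv2.minAreaRect(W*1000)
    if shape=='c':
        (cx,cy),r=cv2.minEnclosingCircle(W*1000); return cx,cy,2*r,0
    if b>a: a,b,ang=b,a,ang+90
    return cx,cy,a,b,(ang+90)%180-90
def measure(im,d,m,seeds,win=0.07):
    P=cloud(m,d); H=cv2.cvtColor(im,cv2.COLOR_BGR2HSV); z=P[...,2]
    out={}
    for k,(px,h,kind,col) in seeds.items():
        c=onplane(m,[px],h)[0]
        near=np.hypot(P[...,0]-c[0],P[...,1]-c[1])<win
        if col=='w': cm=(H[...,1]<70)&(H[...,2]>110)
        else: cm=(H[...,0]>5)&(H[...,0]<22)&(H[...,1]>90)
        mk=near&cm&(abs(z-h)<0.008)
        out[k]=fit(P,mk,m,h,kind); print(k,np.round(out[k],1),'n',mk.sum(),'zmed',np.round(np.nanmedian(z[mk]),4))
    return out
E
python3 - <<'E'
from h import *
f=np.load('top0.npz'); m=ctrl.camera_model('top'); s=1.5625
S={'cr':((331/s,220/s),.08,'c','w'),'cs':((215/s,328/s),.07,'r','w'),'co':((494/s,225/s),.06,'r','w'),'cm':((586/s,339/s),.05,'c','w'),
'lo':((470/s,289/s),.044,'r','b'),'ls_small':((321/s,321/s),.044,'c','b'),'lsq':((323/s,325/s),.022,'r','b'),'lr':((470/s,297/s),.022,'c','b')}
measure(f['im'],f['d'],m,S)
print('table',np.nanmedian(cloud(m,f['d'])[230:250,60:150,2]))
for n,px in dict(brush=(397,225),comb=(221,222),red1=(401,325),red2=(508,367),turq=(317,400)).items(): print(n,onplane(m,[np.array(px)/s],.012)[0].round(3))
im=f['im'][150:270,180:350]; cv2.imwrite('pics/crop.png',cv2.resize(im,None,fx=4.5,fy=4.5,interpolation=cv2.INTER_CUBIC))
E
```

```text
cr [661.7 123.8  66.4   0. ] n 137 zmed 0.0785
cs [464.2 328.4  58.7  58.5 -61. ] n 175 zmed 0.0692
co [ 660.9 -175.8   80.8   43.1   16.7] n 167 zmed 0.0587
cm [ 454.2 -338.4   42.8    0. ] n 92 zmed 0.0494
lo [ 541.3 -130.4   84.    43.8  -82.4] n 440 zmed 0.0437
ls_small [481.3 141.   44.2   0. ] n 185 zmed 0.0435
lsq [477.6 138.1  59.9  59.8  68.1] n 242 zmed 0.0214
lr [ 519.7 -131.2   55.6    0. ] n 96 zmed 0.0214
table 1.6374866629718288e-05
brush [0.673 0.004 0.012]
comb [0.677 0.338 0.012]
red1 [ 0.481 -0.005  0.012]
red2 [ 0.405 -0.201  0.012]
turq [0.343 0.147 0.012]
```

View pics/crop.png

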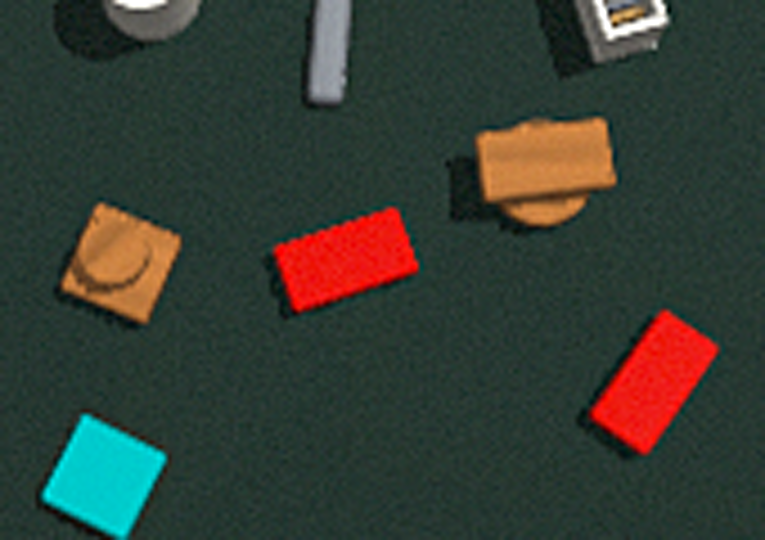

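The fits match the given sizes and heights: oblong lid 84.0×43.8, small lid 44.2, square lid 59.9, and rims 66.4, 58.6, 80.8×43.1 and 42.8. The crop shows the wooden oblong lid at crop pixel (546,160) on the round lid, and the small lid at (112,255) on the square one. The red and turquoise pieces are clearly separate. Next I work out the first move.

```bash
cat >> h.py <<'E'
def plan(x,y,z,close_deg=None):
    """mm target of TCP; closing-axis angle; prints normalised row"""
    o=ctrl.get_obs(); R=Ro.from_rotvec(o['tool_rot']); p=o['tool_pos']
    Y=R.as_matrix()[:,1]; cur=np.degrees(np.arctan2(Y[1],Y[0]))
    if close_deg is None: close_deg=cur
    best=min(((close_deg-cur+90)%180-90,),key=abs)
    out=[]
    for da in (best, best-180*np.sign(best)):
        a=np.radians(cur+da); yv=np.array([np.cos(a),np.sin(a),0]); zv=np.array([0,0,-1.]); T=np.c_[np.cross(yv,zv),yv,zv]
        s=R.inv().apply(np.array([x,y,z])/1000-p)/.6
        r=(R.inv()*Ro.from_matrix(T)).as_rotvec()/(np.pi/2)
        print('turn %.1f'%da,'row',np.round(np.r_[s,r],4).tolist(),'dist mm %.0f'%(np.linalg.norm(s)*600))
    print('t %.1f cur close %.1f q6 %.2f pos %s open %.4f F %s tilt %.4f'%(o['t'],cur,o['q'][5],(p*1000).round(1),o['opening'],o['contact_force'].round(1),np.arccos(-R.as_matrix()[2,2])))
E
python3 -c "
from h import *
plan(541.3,-130.4,250,7.6)"
```

```text
turn 73.9 row [0.7385, -0.479, 0.089, -0.0009, -0.0009, -0.821] dist mm 531
turn -106.1 row [0.7385, -0.479, 0.089, -0.001, 0.001, 1.179] dist mm 531
t 0.1 cur close -66.3 q6 -0.12 pos [ 251.2 -571.8  302.8] open 0.0854 F [-0.7 -0.4 -0. ] tilt 0.0019
```

Emit:
{"method": "apply_moves", "body": {"rows": [0.7385,-0.479,0.089,-0.001,-0.001,-0.821,0.7385,-0.479,0.089,-0.001,-0.001,-0.821,0.7385,-0.479,0.089,-0.001,-0.001,-0.821,0.7385,-0.479,0.089,-0.001,-0.001,-0.821,0.7385,-0.479,0.089,-0.001,-0.001,-0.821,0.7385,-0.479,0.089,-0.001,-0.001,-0.821,0.7385,-0.479,0.089,-0.001,-0.001,-0.821,0.7385,-0.479,0.089,-0.001,-0.001,-0.821,0.7385,-0.479,0.089,-0.001,-0.001,-0.821,0.7385,-0.479,0.089,-0.001,-0.001,-0.821,0.7385,-0.479,0.089,-0.001,-0.001,-0.821,0.7385,-0.479,0.089,-0.001,-0.001,-0.821,0.7385,-0.479,0.089,-0.001,-0.001,-0.821,0.7385,-0.479,0.089,-0.001,-0.001,-0.821,0.7385,-0.479,0.089,-0.001,-0.001,-0.821,0.7385,-0.479,0.089,-0.001,-0.001,-0.821], "grip": 1}}

```text
t: 1.7
tool_pos: [0.5411, -0.1319, 0.2507]
tool_rot: [2.07, 2.36, -0.002]
contact_force: [-0.0, -0.4, -0.1]
opening: 0.0854
grip_force: 0.0
```

```bash
python3 -c "
from h import *
plan(541.3,-130.4,98,7.6)"
```

```text
turn 0.1 row [0.0031, 0.0006, 0.2545, 0.0003, 0.0015, -0.0011] dist mm 153
turn -179.9 row [0.0031, 0.0006, 0.2545, 0.0023, -0.0005, 1.9989] dist mm 153
t 1.7 cur close 7.5 q6 -0.50 pos [ 541.1 -131.9  250.7] open 0.0854 F [-0.  -0.4 -0.1] tilt 0.0024
```

Emit:
{"method": "apply_moves", "body": {"rows": [0.003,0,0.06,0,0,0,0.003,0,0.12,0,0,0,0.003,0,0.17,0,0,0,0.003,0,0.21,0,0,0,0.003,0,0.235,0,0,0,0.003,0,0.247,0,0,0,0.003,0,0.2545,0,0,0,0.003,0,0.2545,0,0,0]}}

```text
t: 2.5
tool_pos: [0.5417, -0.1297, 0.0983]
tool_rot: [2.068, 2.362, -0.001]
contact_force: [0.3, -0.3, 0.0]
opening: 0.0855
grip_force: 0.0
```

Emit:
{"method": "apply_moves", "body": {"rows": [0,0,0,0,0,0,0,0,0,0,0,0,0,0,0,0,0,0,0,0,0,0,0,0,0,0,0,0,0,0,0,0,0,0,0,0,0,0,0,0,0,0,0,0,0,0,0,0], "grip": 0.3, "grip_force": 40}}

```text
t: 3.3
tool_pos: [0.5421, -0.1297, 0.099]
tool_rot: [2.067, 2.361, -0.001]
contact_force: [-0.4, -0.1, 5.7]
opening: 0.0431
grip_force: 42.5
```

```bash
python3 -c "
from h import *
plan(541.3,-130.4,98,7.6); print(ctrl.tip_extent)
im,d,m=grab('scene'); cv2.imwrite('pics/g1.png',cv2.resize(im[140:290,150:350],(800,600),interpolation=cv2.INTER_CUBIC))"
```

```text
turn 0.0 row [-0.0009, -0.0014, 0.0016, 0.0013, 0.0019, -0.0] dist mm 1
turn -180.0 row [-0.0009, -0.0014, 0.0016, 0.0029, -0.002, 2.0] dist mm 1
t 3.3 cur close 7.6 q6 -0.50 pos [ 542.1 -129.7   99. ] open 0.0431 F [-0.4 -0.1  5.7] tilt 0.0035
0.0726
```

View pics/g1.png

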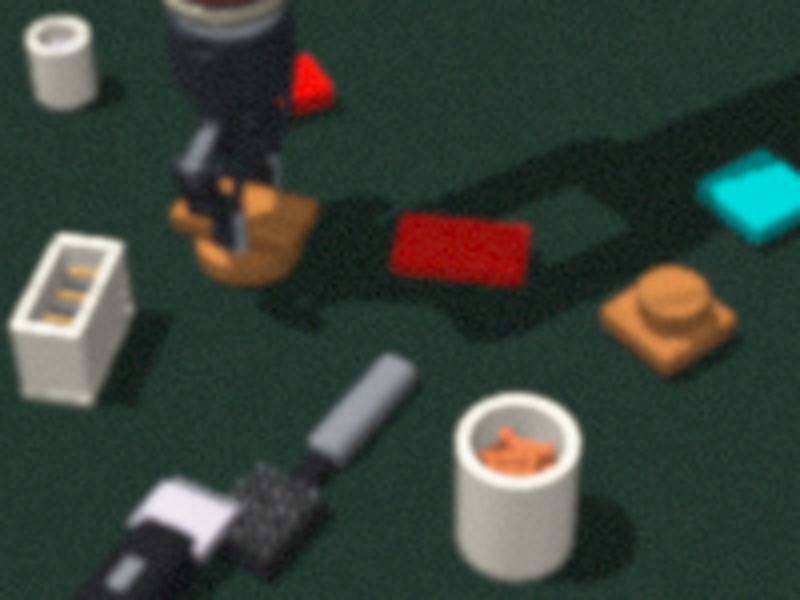

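The gripper holds the oblong lid (crop pixel ~(240,205)), and the opening of 43 mm fits. I lift it now.

Emit:
{"method": "apply_moves", "body": {"rows": [0,0,-0.02,0,0,0,0,0,-0.05,0,0,0,0,0,-0.1,0,0,0,0,0,-0.16,0,0,0,0,0,-0.2,0,0,0,0,0,-0.2,0,0,0,0,0,-0.2,0,0,0]}}

```text
t: 4.05
tool_pos: [0.541, -0.1291, 0.2178]
tool_rot: [2.068, 2.362, -0.002]
contact_force: [-0.1, -0.3, -0.9]
opening: 0.043
grip_force: 41.9
```

```bash
python3 -c "
from h import *
plan(660.9,-175.8,200,106.7)"
```

```text
turn -80.9 row [-0.1035, 0.1877, 0.03, 0.0012, 0.0009, 0.8989] dist mm 130
turn 99.1 row [-0.1035, 0.1877, 0.03, -0.001, 0.0012, -1.1011] dist mm 130
t 4.0 cur close 7.6 q6 -0.50 pos [ 541.  -129.1  217.8] open 0.0430 F [-0.1 -0.3 -0.9] tilt 0.0022
```

Emit:
{"method": "apply_moves", "body": {"rows": [-0.02,0.04,0.0,0,0,0.08,-0.04,0.08,0.01,0,0,0.16,-0.07,0.12,0.02,0,0,0.24,-0.1035,0.1877,0.03,0.001,0.001,0.899,-0.1035,0.1877,0.03,0.001,0.001,0.899,-0.1035,0.1877,0.03,0.001,0.001,0.899,-0.1035,0.1877,0.03,0.001,0.001,0.899,-0.1035,0.1877,0.03,0.001,0.001,0.899,-0.1035,0.1877,0.03,0.001,0.001,0.899,-0.1035,0.1877,0.03,0.001,0.001,0.899,-0.1035,0.1877,0.03,0.001,0.001,0.899,-0.1035,0.1877,0.03,0.001,0.001,0.899,-0.1035,0.1877,0.03,0.001,0.001,0.899,-0.1035,0.1877,0.03,0.001,0.001,0.899,-0.1035,0.1877,0.03,0.001,0.001,0.899]}}

```text
t: 5.55
tool_pos: [0.6611, -0.1759, 0.1999]
tool_rot: [-3.108, -0.457, -0.0]
contact_force: [-0.5, 0.0, -0.2]
opening: 0.0432
grip_force: 41.9
```

```bash
python3 -c "
from h import *
plan(660.9,-175.8,132.5,106.7)
im,d,m=grab('scene'); cv2.imwrite('pics/g2.png',cv2.resize(im[140:290,120:320],(800,600),interpolation=cv2.INTER_CUBIC))"
```

```text
turn -0.0 row [-0.0002, -0.0002, 0.1123, -0.0, -0.0, 0.0004] dist mm 67
turn 180.0 row [-0.0002, -0.0002, 0.1123, 0.0001, -0.0, -1.9996] dist mm 67
t 5.5 cur close -73.3 q6 0.91 pos [ 661.1 -175.9  199.9] open 0.0432 F [-0.5  0.  -0.2] tilt 0.0001
```

View pics/g2.png

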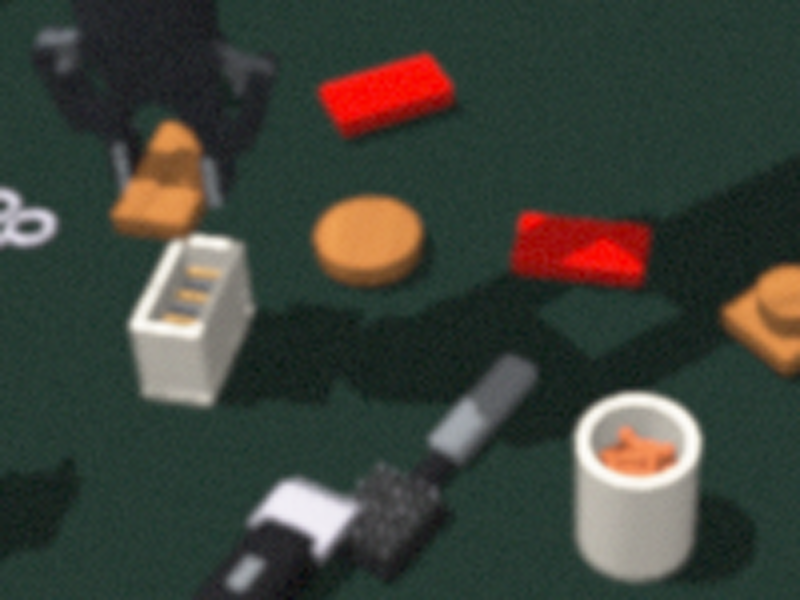

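The oblong lid (crop pixel ~(160,195)) hangs level and lined up above its canister (190,310). The round lid is uncovered at (370,240). Next I lower it.

Emit:
{"method": "apply_moves", "body": {"rows": [0,0,0.03,0,0,0,0,0,0.06,0,0,0,0,0,0.085,0,0,0,0,0,0.1,0,0,0,0,0,0.106,0,0,0,0,0,0.111,0,0,0,0,0,0.113,0,0,0,0,0,0.114,0,0,0,0,0,0.114,0,0,0]}}

```text
t: 6.5
tool_pos: [0.6615, -0.176, 0.1323]
tool_rot: [3.108, 0.456, 0.002]
contact_force: [0.1, -0.1, 0.4]
opening: 0.0432
grip_force: 41.9
```

Emit:
{"method": "apply_moves", "body": {"rows": [0,0,0.001,0,0,0,0,0,0.002,0,0,0]}}

```text
t: 6.7
tool_pos: [0.6614, -0.176, 0.131]
tool_rot: [3.108, 0.456, 0.001]
contact_force: [-1.0, 1.0, 2.6]
opening: 0.0431
grip_force: 42.4
```

Emit:
{"method": "apply_moves", "body": {"rows": [0,0,0,0,0,0,0,0,0,0,0,0,0,0,0,0,0,0,0,0,0,0,0,0,0,0,0,0,0,0], "grip": 0.8}}

```text
t: 7.2
tool_pos: [0.6611, -0.1759, 0.1303]
tool_rot: [-3.108, -0.456, -0.0]
contact_force: [0.3, -0.3, 0.2]
opening: 0.0682
grip_force: 0.0
```

Emit:
{"method": "apply_moves", "body": {"rows": [0,0,-0.02,0,0,0,0,0,-0.06,0,0,0,0,0,-0.12,0,0,0,0,0,-0.18,0,0,0,0,0,-0.18,0,0,0], "grip": 1}}

```text
t: 7.7
tool_pos: [0.664, -0.177, 0.2475]
tool_rot: [3.102, 0.455, 0.019]
contact_force: [-0.5, -0.6, 0.8]
opening: 0.0854
grip_force: 0.0
```

```bash
python3 -c "
from h import *
plan(519,-131,200)
im,d,m=grab('top'); s=1.5625
measure(im,d,m,{'lo':((494/s,224/s),.076,'r','b'),'lr':((468/s,302/s),.022,'c','b')})
"
```

```text
turn 0.0 row [-0.2103, -0.1435, 0.0758, 0.0052, -0.0069, 0.0] dist mm 159
turn 0.0 row [-0.2103, -0.1435, 0.0758, 0.0052, -0.0069, 0.0] dist mm 159
t 7.7 cur close -73.3 q6 0.91 pos [ 664.  -177.   247.5] open 0.0854 F [-0.5 -0.6  0.8] tilt 0.0136Traceback (most recent call last):
  File "<string>", line 5, in <module>
    measure(im,d,m,{'lo':((494/s,224/s),.076,'r','b'),'lr':((468/s,302/s),.022,'c','b')})
    ~~~~~~~^^^^^^^^^^^^^^^^^^^^^^^^^^^^^^^^^^^^^^^^^^^^^^^^^^^^^^^^^^^^^^^^^^^^^^^^^^^^^^
  File "h.py", line 41, in measure
    out[k]=fit(P,mk,m,h,kind); print(k,np.round(out[k],1),'n',mk.sum(),'zmed',np.round(np.nanmedian(z[mk]),4))
                                       ~~~~~~~~^^^^^^^^^^
    return _wrapfunc(a, 'round', decimals=decimals, out=out)
    return _wrapit(obj, method, *args, **kwds)
    result = getattr(arr, method)(*args, **kwds)
TypeError: unsupported operand type(s) for *: 'NoneType' and 'float'
```

```bash
sed -i "s/        out\[k\]=fit/        if mk.sum()<20: print(k,'hidden'); continue\n        out[k]=fit/" h.py; python3 -c "
from h import *
plan(481.3,141,200,-73.3)"
```

```text
turn 0.0 row [-0.1385, -0.5944, 0.0694, 0.0035, -0.0046, -0.0001] dist mm 369
turn -180.0 row [-0.1385, -0.5944, 0.0694, -0.0072, -0.0055, 1.9999] dist mm 369
t 7.8 cur close -73.3 q6 0.91 pos [ 662.9 -176.6  244.2] open 0.0853 F [-0.1  0.2 -0.7] tilt 0.0091
```

Emit:
{"method": "apply_moves", "body": {"rows": [-0.135,-0.59,0.06,0,0,0,-0.135,-0.59,0.06,0,0,0,-0.135,-0.59,0.06,0,0,0,-0.135,-0.59,0.06,0,0,0,-0.135,-0.59,0.06,0,0,0,-0.135,-0.59,0.06,0,0,0,-0.135,-0.59,0.06,0,0,0,-0.135,-0.59,0.06,0,0,0,-0.135,-0.59,0.06,0,0,0,-0.135,-0.59,0.06,0,0,0,-0.135,-0.59,0.06,0,0,0,-0.135,-0.59,0.06,0,0,0]}}

```text
t: 8.95
tool_pos: [0.4827, 0.1388, 0.2026]
tool_rot: [3.109, 0.453, 0.001]
contact_force: [-0.0, 0.3, 0.4]
opening: 0.0857
grip_force: 0.0
```

```bash
python3 -c "
from h import *
plan(481.3,141,100,-73.3)
im,d,m=grab('top'); s=1.5625
measure(im,d,m,{'lo':((494/s,224/s),.076,'r','b'),'lr':((468/s,302/s),.022,'c','b')})
"
```

```text
turn 0.1 row [-0.0012, -0.0043, 0.1709, 0.0002, -0.0003, -0.0014] dist mm 103
turn -179.9 row [-0.0012, -0.0043, 0.1709, -0.0004, -0.0003, 1.9986] dist mm 103
t 8.9 cur close -73.4 q6 1.41 pos [482.7 138.8 202.6] open 0.0857 F [-0.   0.3  0.4] tilt 0.0005
lo [ 655.7 -175.7   83.4   44.5   16.7] n 449 zmed 0.0755
lr [ 537.3 -129.3   68.4    0. ] n 418 zmed 0.022
```

The oblong lid lies flat at z 0.0755, squared up to the rim and about 5 mm along in x, which is within tolerance. The round lid is at (537.3,-129.3). Next is the small lid.

Emit:
{"method": "apply_moves", "body": {"rows": [-0.001,-0.004,0.05,0,0,0,-0.001,-0.004,0.1,0,0,0,-0.001,-0.004,0.14,0,0,0,-0.001,-0.004,0.16,0,0,0,-0.001,-0.004,0.17,0,0,0,-0.001,-0.004,0.17,0,0,0,-0.001,-0.004,0.17,0,0,0]}}

```text
t: 9.7
tool_pos: [0.4816, 0.1421, 0.1016]
tool_rot: [3.108, 0.456, 0.004]
contact_force: [0.3, 0.4, -0.3]
opening: 0.0854
grip_force: 0.0
```

Emit:
{"method": "apply_moves", "body": {"rows": [0,0,0,0,0,0,0,0,0,0,0,0,0,0,0,0,0,0,0,0,0,0,0,0,0,0,0,0,0,0,0,0,0,0,0,0,0,0,0,0,0,0,0,0,0,0,0,0], "grip": 0.3}}

```text
t: 10.5
tool_pos: [0.4813, 0.1422, 0.1013]
tool_rot: [-3.108, -0.456, -0.003]
contact_force: [-1.4, 0.8, 6.1]
opening: 0.0425
grip_force: 40.7
```

Emit:
{"method": "apply_moves", "body": {"rows": [0,0,-0.01,0,0,0,0,0,-0.03,0,0,0,0,0,-0.07,0,0,0,0,0,-0.12,0,0,0,0,0,-0.17,0,0,0,0,0,-0.2,0,0,0,0,0,-0.2,0,0,0,0,0,-0.2,0,0,0]}}

```text
t: 11.3
tool_pos: [0.4804, 0.142, 0.2203]
tool_rot: [3.108, 0.456, 0.001]
contact_force: [-0.1, -0.3, -0.9]
opening: 0.0426
grip_force: 40.6
```

```bash
python3 -c "
from h import *
plan(454.2,-338.4,180)
im,d,m=grab('scene'); cv2.imwrite('pics/g3.png',cv2.resize(im[110:290,250:450],(800,600),interpolation=cv2.INTER_CUBIC))"
```

```text
turn 0.0 row [-0.2717, 0.7544, 0.0671, 0.0001, -0.0002, 0.0] dist mm 483
turn 0.0 row [-0.2717, 0.7544, 0.0671, 0.0001, -0.0002, 0.0] dist mm 483
t 11.3 cur close -73.3 q6 1.42 pos [480.4 142.  220.3] open 0.0426 F [-0.1 -0.3 -0.9] tilt 0.0004
```

View pics/g3.png

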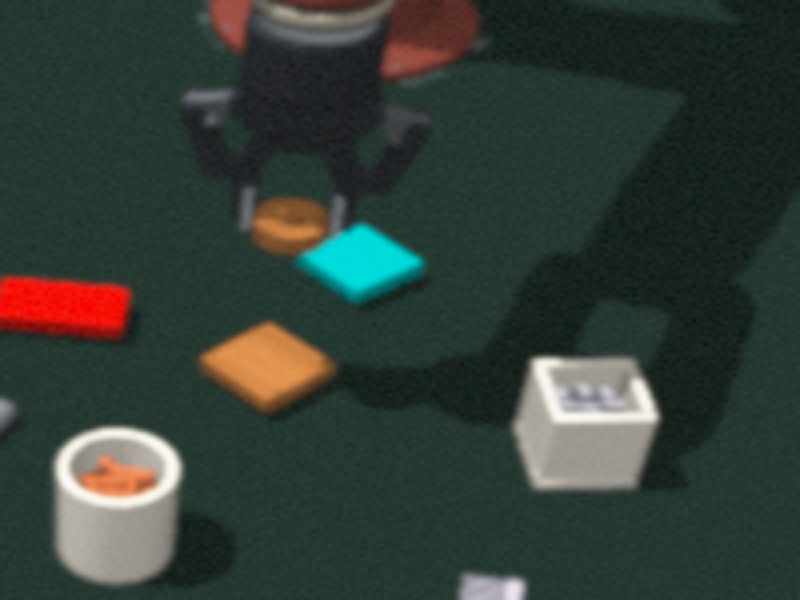

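The small lid is level in the gripper at crop pixel (290,225), and the square lid lies alone at (268,365). I carry it to the small canister.

Emit:
{"method": "apply_moves", "body": {"rows": [-0.2717,0.7544,0.067,0,0,0,-0.2717,0.7544,0.067,0,0,0,-0.2717,0.7544,0.067,0,0,0,-0.2717,0.7544,0.067,0,0,0,-0.2717,0.7544,0.067,0,0,0,-0.2717,0.7544,0.067,0,0,0,-0.2717,0.7544,0.067,0,0,0,-0.2717,0.7544,0.067,0,0,0,-0.2717,0.7544,0.067,0,0,0,-0.2717,0.7544,0.067,0,0,0,-0.2717,0.7544,0.067,0,0,0,-0.2717,0.7544,0.067,0,0,0,-0.2717,0.7544,0.067,0,0,0,-0.2717,0.7544,0.067,0,0,0]}}

```text
t: 12.75
tool_pos: [0.4545, -0.3368, 0.1796]
tool_rot: [-3.107, -0.458, 0.001]
contact_force: [-0.3, 0.0, -0.3]
opening: 0.0419
grip_force: 40.8
```

```bash
python3 -c "
from h import *
plan(454.2,-338.4,124.5)"
```

```text
turn 0.0 row [-0.0011, 0.0025, 0.0918, -0.0007, 0.0002, 0.0] dist mm 55
turn 0.0 row [-0.0011, 0.0025, 0.0918, -0.0007, 0.0002, 0.0] dist mm 55
t 12.8 cur close -73.2 q6 0.51 pos [ 454.5 -336.8  179.6] open 0.0419 F [-0.3  0.  -0.3] tilt 0.0011
```

Emit:
{"method": "apply_moves", "body": {"rows": [-0.001,0.002,0.03,0,0,0,-0.001,0.002,0.055,0,0,0,-0.001,0.002,0.075,0,0,0,-0.001,0.002,0.086,0,0,0,-0.001,0.002,0.09,0,0,0,-0.001,0.002,0.092,0,0,0,-0.001,0.002,0.092,0,0,0]}}

```text
t: 13.45
tool_pos: [0.4544, -0.3399, 0.1253]
tool_rot: [3.108, 0.456, 0.001]
contact_force: [0.0, 0.1, -0.7]
opening: 0.0421
grip_force: 40.8
```

Emit:
{"method": "apply_moves", "body": {"rows": [0,0,0.001,0,0,0,0,0,0.002,0,0,0]}}

```text
t: 13.65
tool_pos: [0.4544, -0.34, 0.1243]
tool_rot: [3.107, 0.456, 0.001]
contact_force: [-0.3, 0.2, -0.4]
opening: 0.0425
grip_force: 40.8
```

```bash
python3 -c "
from h import *
plan(454.2,-338.4,124.5)
im,d,m=grab('scene'); cv2.imwrite('pics/g4.png',cv2.resize(im[110:200,110:230],(800,600),interpolation=cv2.INTER_CUBIC))"
```

```text
turn 0.0 row [0.0004, -0.0026, -0.0003, 0.0006, -0.0004, 0.0] dist mm 2
turn 0.0 row [0.0004, -0.0026, -0.0003, 0.0006, -0.0004, 0.0] dist mm 2
t 13.7 cur close -73.3 q6 0.51 pos [ 454.4 -340.   124.3] open 0.0425 F [-0.3  0.2 -0.4] tilt 0.0012
```

View pics/g4.png

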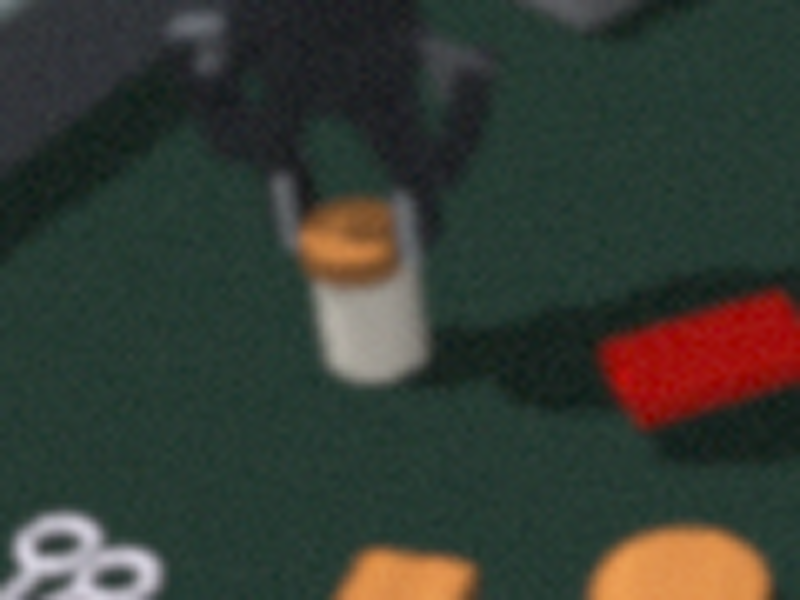

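The small lid (crop pixel ~(352,243)) looks slightly left of the canister axis (~(370,330)). I check that offset in the depth data.

```bash
cat >> h.py <<'E'
from scipy.optimize import least_squares
def cyl(P,mk,r):
    Q=P[mk][:,:2]; c0=np.median(Q,0)
    f=lambda c:np.hypot(*(Q-c).T)-r
    cam=np.array([1.32,.43]); c0=c0+(c0-cam)/np.linalg.norm(c0-cam)*r
    s=least_squares(f,c0,loss='soft_l1',f_scale=.002); return (s.x*1000).round(1),len(Q),np.abs(s.fun).mean()*1000
def wood(im):
    H=cv2.cvtColor(im,cv2.COLOR_BGR2HSV); return (H[...,0]>5)&(H[...,0]<22)&(H[...,1]>90),(H[...,1]<70)&(H[...,2]>90)
E
python3 -c "
from h import *
im,d,m=grab('scene'); P=cloud(m,d); w,wh=wood(im); z=P[...,2]
near=np.hypot(P[...,0]-.454,P[...,1]+.338)<.04
print('can',cyl(P,near&wh&(z>.008)&(z<.04),.021))
L=near&w
print('z range',np.percentile(z[L],[2,10,50,90,98]))
print('lid side',cyl(P,L&(z<.062)&(z>.048),.022))
T=L&(z>.064); print(T.sum(),P[T].mean(0))
A=np.c_[P[T][:,:2],np.ones(T.sum())]; print(np.linalg.lstsq(A,P[T][:,2],rcond=None)[0])
f=np.load('scene0.npz'); P=cloud(m,f['d']); w,wh=wood(f['im']); z=P[...,2]
near=np.hypot(P[...,0]-.454,P[...,1]+.338)<.04
print('can0',cyl(P,near&wh&(z>.008)&(z<.04),.021))
"
```

```text
can (array([ 454.9, -339.8]), 128, np.float64(1.5001048296957744))
z range [0.05471775 0.05998823 0.06678801 0.2674785  0.2804174 ]
lid side (array([ 457.5, -339.7]), 28, np.float64(1.472746070100658))
160 [ 0.46316196 -0.33506165  0.11666429]
[0.78198977 3.15627916 0.81202447]
can0 (array([ 455.7, -338.7]), 160, np.float64(2.4483523107381506))
```

Emit:
{"method": "apply_moves", "body": {"rows": [0,0,0.001,0,0,0,0,0,0.002,0,0,0,0,0,0.002,0,0,0]}}

```text
t: 14.05
tool_pos: [0.4543, -0.3398, 0.1234]
tool_rot: [3.108, 0.456, 0.0]
contact_force: [-2.5, 1.3, 4.3]
opening: 0.0422
grip_force: 41.3
```

Emit:
{"method": "apply_moves", "body": {"rows": [0,0,0.001,0,0,0,0,0,0.002,0,0,0,0,0,0.002,0,0,0]}}

```text
t: 14.35
tool_pos: [0.4547, -0.34, 0.1234]
tool_rot: [3.108, 0.456, 0.001]
contact_force: [-2.7, 3.0, 10.8]
opening: 0.0424
grip_force: 41.7
```

Contact is firm, so I release, rise, and look.

Emit:
{"method": "apply_moves", "body": {"rows": [0,0,0,0,0,0,0,0,0,0,0,0,0,0,0,0,0,0,0,0,0,0,0,0,0,0,0,0,0,0], "grip": 0.8}}

```text
t: 14.85
tool_pos: [0.454, -0.3396, 0.121]
tool_rot: [-3.108, -0.456, 0.0]
contact_force: [-0.9, 0.1, -0.9]
opening: 0.0677
grip_force: 0.0
```

Emit:
{"method": "apply_moves", "body": {"rows": [0,0,-0.02,0,0,0,0,0,-0.06,0,0,0,0,0,-0.1,0,0,0,0,0,-0.13,0,0,0,0,0,-0.13,0,0,0,0,0,-0.13,0,0,0], "grip": 1}}

```text
t: 15.45
tool_pos: [0.4543, -0.3398, 0.1999]
tool_rot: [3.107, 0.456, 0.001]
contact_force: [-0.3, -0.4, 0.5]
opening: 0.0849
grip_force: 0.0
```

```bash
python3 -c "
from h import *
plan(537.3,-129.3,180,-73.3)"
```

```text
turn 0.0 row [0.2332, -0.2963, 0.0329, 0.0007, -0.0004, -0.0001] dist mm 227
turn -180.0 row [0.2332, -0.2963, 0.0329, -0.0007, -0.0011, 1.9999] dist mm 227
t 15.4 cur close -73.3 q6 0.51 pos [ 454.3 -339.8  199.9] open 0.0849 F [-0.3 -0.4  0.5] tilt 0.0013
```

Emit:
{"method": "apply_moves", "body": {"rows": [0.233,-0.296,0.033,0,0,0,0.233,-0.296,0.033,0,0,0,0.233,-0.296,0.033,0,0,0,0.233,-0.296,0.033,0,0,0,0.233,-0.296,0.033,0,0,0,0.233,-0.296,0.033,0,0,0,0.233,-0.296,0.033,0,0,0,0.233,-0.296,0.033,0,0,0,0.233,-0.296,0.033,0,0,0]}}

```text
t: 16.35
tool_pos: [0.5367, -0.1305, 0.1793]
tool_rot: [3.109, 0.453, -0.0]
contact_force: [-0.3, -0.4, -0.9]
opening: 0.0851
grip_force: 0.0
```

```bash
python3 -c "
from h import *
plan(537.3,-129.3,78,-73.3)
im,d,m=grab('top'); s=1.5625
measure(im,d,m,{'lsm':((586/s,339/s),.066,'c','b')})
im,d,m=grab('scene'); cv2.imwrite('pics/g5.png',cv2.resize(im[110:260,110:310],(800,600),interpolation=cv2.INTER_CUBIC))"
```

```text
turn 0.1 row [0.0016, -0.0017, 0.1689, -0.0, 0.0002, -0.0013] dist mm 101
turn -179.9 row [0.0016, -0.0017, 0.1689, 0.0003, 0.0, 1.9987] dist mm 101
t 16.4 cur close -73.4 q6 0.91 pos [ 536.7 -130.5  179.3] open 0.0851 F [-0.3 -0.4 -0.9] tilt 0.0003
lsm [ 457.4 -338.8   44.9    0. ] n 196 zmed 0.0664
```

View pics/g5.png

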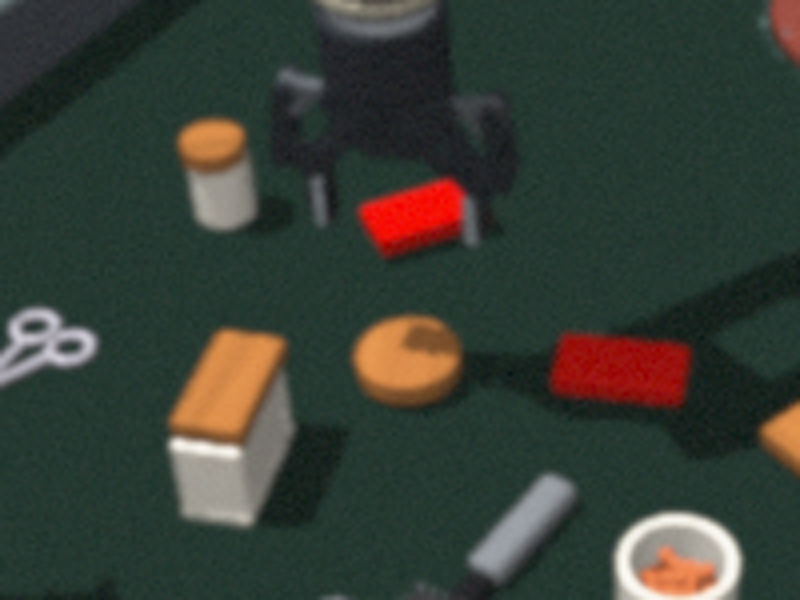

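The small lid (crop pixel (212,143)) and the oblong lid (230,385) lie flat on their canisters, about 3 and 5 mm off. The round lid at (408,358) is next.

Emit:
{"method": "apply_moves", "body": {"rows": [0.002,-0.002,0.05,0,0,0,0.002,-0.002,0.1,0,0,0,0.002,-0.002,0.14,0,0,0,0.002,-0.002,0.158,0,0,0,0.002,-0.002,0.166,0,0,0,0.002,-0.002,0.169,0,0,0,0.002,-0.002,0.169,0,0,0,0.002,-0.002,0.169,0,0,0]}}

```text
t: 17.25
tool_pos: [0.5388, -0.1283, 0.0795]
tool_rot: [3.107, 0.456, 0.004]
contact_force: [-0.3, -0.3, 0.1]
opening: 0.0856
grip_force: 0.0
```

Emit:
{"method": "apply_moves", "body": {"rows": [0,0,0,0,0,0,0,0,0,0,0,0,0,0,0,0,0,0,0,0,0,0,0,0,0,0,0,0,0,0,0,0,0,0,0,0], "grip": 0.6}}

```text
t: 17.85
tool_pos: [0.5388, -0.1282, 0.0796]
tool_rot: [3.107, 0.456, 0.003]
contact_force: [-0.5, 0.2, 5.8]
opening: 0.0658
grip_force: 44.7
```

Emit:
{"method": "apply_moves", "body": {"rows": [0,0,-0.01,0,0,0,0,0,-0.03,0,0,0,0,0,-0.07,0,0,0,0,0,-0.12,0,0,0,0,0,-0.17,0,0,0,0,0,-0.21,0,0,0,0,0,-0.23,0,0,0,0,0,-0.23,0,0,0,0,0,-0.23,0,0,0]}}

```text
t: 18.75
tool_pos: [0.5374, -0.1277, 0.2152]
tool_rot: [-3.108, -0.456, 0.002]
contact_force: [1.1, -0.6, -1.0]
opening: 0.0663
grip_force: 44.6
```

```bash
python3 -c "
from h import *
plan(661.7,123.8,210)"
```

```text
turn 0.0 row [0.3189, -0.342, 0.0087, -0.0005, 0.0006, 0.0] dist mm 281
turn 0.0 row [0.3189, -0.342, 0.0087, -0.0005, 0.0006, 0.0] dist mm 281
t 18.8 cur close -73.3 q6 0.91 pos [ 537.4 -127.7  215.2] open 0.0663 F [ 1.1 -0.6 -1. ] tilt 0.0013
```

Emit:
{"method": "apply_moves", "body": {"rows": [0.319,-0.342,0.009,0,0,0,0.319,-0.342,0.009,0,0,0,0.319,-0.342,0.009,0,0,0,0.319,-0.342,0.009,0,0,0,0.319,-0.342,0.009,0,0,0,0.319,-0.342,0.009,0,0,0,0.319,-0.342,0.009,0,0,0,0.319,-0.342,0.009,0,0,0,0.319,-0.342,0.009,0,0,0,0.319,-0.342,0.009,0,0,0,0.319,-0.342,0.009,0,0,0]}}

```text
t: 19.85
tool_pos: [0.662, 0.1225, 0.2107]
tool_rot: [3.109, 0.454, -0.0]
contact_force: [0.1, -0.7, -0.3]
opening: 0.0659
grip_force: 44.7
```

```bash
python3 -c "
from h import *
plan(661.7,123.8,155.5)
im,d,m=grab('scene'); cv2.imwrite('pics/g6.png',cv2.resize(im[110:290,200:440],(800,600),interpolation=cv2.INTER_CUBIC))"
```

```text
turn 0.0 row [0.0001, -0.0023, 0.092, 0.0, 0.0001, -0.0] dist mm 55
turn 0.0 row [0.0001, -0.0023, 0.092, 0.0, 0.0001, -0.0] dist mm 55
t 19.9 cur close -73.4 q6 1.35 pos [662.  122.5 210.7] open 0.0659 F [ 0.1 -0.7 -0.3] tilt 0.0002
```

View pics/g6.png

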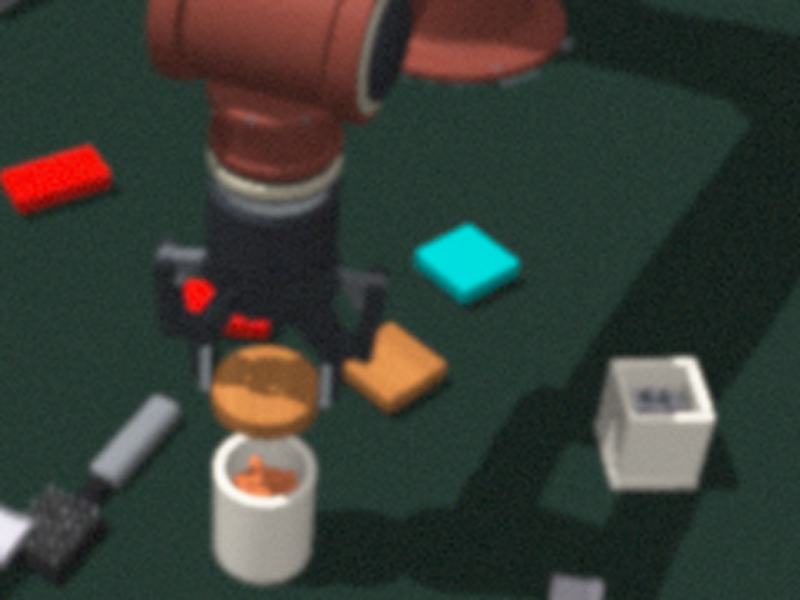

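The round lid (265,390 in the crop) is level and centred above its canister (265,510). I lower it.

Emit:
{"method": "apply_moves", "body": {"rows": [0,-0.002,0.03,0,0,0,0,-0.002,0.055,0,0,0,0,-0.002,0.075,0,0,0,0,-0.002,0.086,0,0,0,0,-0.002,0.09,0,0,0,0,-0.002,0.092,0,0,0,0,-0.002,0.092,0,0,0]}}

```text
t: 20.6
tool_pos: [0.6623, 0.1249, 0.156]
tool_rot: [3.108, 0.456, 0.002]
contact_force: [-0.4, -0.3, -0.7]
opening: 0.0659
grip_force: 44.7
```

Emit:
{"method": "apply_moves", "body": {"rows": [0,0,0.001,0,0,0,0,0,0.002,0,0,0,0,0,0.003,0,0,0,0,0,0.003,0,0,0]}}

```text
t: 21.0
tool_pos: [0.662, 0.1248, 0.1538]
tool_rot: [3.108, 0.456, 0.0]
contact_force: [0.8, 0.0, -0.5]
opening: 0.0663
grip_force: 44.7
```

Emit:
{"method": "apply_moves", "body": {"rows": [0,0,0.001,0,0,0,0,0,0.002,0,0,0,0,0,0.002,0,0,0]}}

```text
t: 21.3
tool_pos: [0.6622, 0.1248, 0.1536]
tool_rot: [3.108, 0.456, 0.001]
contact_force: [-2.3, -0.3, 4.8]
opening: 0.066
grip_force: 45.1
```

Emit:
{"method": "apply_moves", "body": {"rows": [0,0,0,0,0,0,0,0,0,0,0,0,0,0,0,0,0,0,0,0,0,0,0,0,0,0,0,0,0,0], "grip": 1}}

```text
t: 21.8
tool_pos: [0.6619, 0.1248, 0.1523]
tool_rot: [3.108, 0.456, -0.0]
contact_force: [-0.4, 0.2, 0.7]
opening: 0.0853
grip_force: 0.0
```

Emit:
{"method": "apply_moves", "body": {"rows": [0,0,-0.02,0,0,0,0,0,-0.06,0,0,0,0,0,-0.1,0,0,0,0,0,-0.12,0,0,0,0,0,-0.12,0,0,0,0,0,-0.12,0,0,0]}}

```text
t: 22.4
tool_pos: [0.6618, 0.1247, 0.2243]
tool_rot: [-3.108, -0.456, 0.0]
contact_force: [-0.4, 0.3, -1.3]
opening: 0.0853
grip_force: 0.0
```

```bash
python3 -c "
from h import *
plan(477.6,138.1,190,68.1);plan(477.6,138.1,190,-21.9)"
```

```text
turn -38.6 row [-0.2876, -0.1095, 0.0572, -0.0, 0.0001, 0.4287] dist mm 188
turn 141.4 row [-0.2876, -0.1095, 0.0572, -0.0001, -0.0, -1.5713] dist mm 188
t 22.4 cur close -73.3 q6 1.36 pos [661.8 124.7 224.3] open 0.0853 F [-0.4  0.3 -1.3] tilt 0.0001
turn 51.4 row [-0.2876, -0.1095, 0.0572, -0.0001, 0.0001, -0.5713] dist mm 188
turn -128.6 row [-0.2876, -0.1095, 0.0572, 0.0001, 0.0001, 1.4287] dist mm 188
t 22.4 cur close -73.3 q6 1.36 pos [661.8 124.7 224.3] open 0.0853 F [-0.4  0.3 -1.3] tilt 0.0001
```

Emit:
{"method": "apply_moves", "body": {"rows": [-0.2876,-0.1095,0.057,0,0,-0.571,-0.2876,-0.1095,0.057,0,0,-0.571,-0.2876,-0.1095,0.057,0,0,-0.571,-0.2876,-0.1095,0.057,0,0,-0.571,-0.2876,-0.1095,0.057,0,0,-0.571,-0.2876,-0.1095,0.057,0,0,-0.571,-0.2876,-0.1095,0.057,0,0,-0.571,-0.2876,-0.1095,0.057,0,0,-0.571,-0.2876,-0.1095,0.057,0,0,-0.571]}}

```text
t: 23.3
tool_pos: [0.4777, 0.1381, 0.1898]
tool_rot: [-2.605, -1.755, 0.001]
contact_force: [0.1, -0.8, 0.4]
opening: 0.0853
grip_force: 0.0
```

```bash
python3 -c "
from h import *
plan(477.6,138.1,78.5,-21.9)
im,d,m=grab('scene'); P=cloud(m,d); w,wh=wood(im); z=P[...,2]
mk=w&(abs(z-.022)<.006)&(np.hypot(P[...,0]-.4776,P[...,1]-.138)<.07); print('lsq',np.round(fit(P,mk,m,.022,'r'),1))
im,d,m=grab('top'); s=1.5625
measure(im,d,m,{'lr':((331/s,220/s),.096,'c','b')})
"
```

```text
turn 0.1 row [0.0, -0.0001, 0.1855, -0.0005, 0.0003, -0.0016] dist mm 111
turn -179.9 row [0.0, -0.0001, 0.1855, 0.0004, 0.0008, 1.9984] dist mm 111
t 23.3 cur close -22.0 q6 0.52 pos [477.7 138.1 189.8] open 0.0853 F [ 0.1 -0.8  0.4] tilt 0.0009
lsq [486.5 139.5  63.3  62.4  67.6]
lr [660.4 124.6  67.9   0. ] n 449 zmed 0.0953
```

```bash
python3 -c "
from h import *
for n in('scene','top'):
    im,d,m=grab(n); P=cloud(m,d); w,wh=wood(im); z=P[...,2]
    mk=w&(abs(z-.022)<.003)&(np.hypot(P[...,0]-.4776,P[...,1]-.138)<.07)
    print(n,mk.sum(),np.round(fit(P,mk,m,.022,'r'),1) if mk.sum()>20 else '', np.median(P[mk],0))
f=np.load('scene0.npz');P=cloud(m:=ctrl.camera_model('scene'),f['d']);w,_=wood(f['im']);z=P[...,2]
mk=w&(abs(z-.022)<.006)&(np.hypot(P[...,0]-.4776,P[...,1]-.138)<.07); print('scene0',np.round(fit(P,mk,m,.022,'r'),1))
"
```

```text
scene 378 [485.7 139.   61.7  61.4  67.6] [0.48556562 0.13799827 0.02155279]
top 62 [462.9 138.8  31.2  28.3 -20.2] [0.46126888 0.13920666 0.02151293]
scene0 [486.7 138.9  63.1  62.7 -21.8]
```

The two cameras differ by 8 mm in x for the square lid (477.6 against 485.7). The gripper has 12 mm to spare on each side and centres along x, so I aim between them at (483,139).

```bash
python3 -c "
from h import *
plan(483,139,78.5,-22.1)"
```

```text
turn -0.1 row [0.0046, 0.0073, 0.1862, -0.0001, 0.0, 0.0014] dist mm 112
turn 179.9 row [0.0046, 0.0073, 0.1862, -0.0001, -0.0001, -1.9986] dist mm 112
t 23.5 cur close -22.0 q6 0.52 pos [477.9 138.1 190.2] open 0.0853 F [ 0.4 -0.2 -0.9] tilt 0.0001
```

Emit:
{"method": "apply_moves", "body": {"rows": [0.005,0.007,0.05,0,0,0,0.005,0.007,0.1,0,0,0,0.005,0.007,0.14,0,0,0,0.005,0.007,0.155,0,0,0,0.005,0.007,0.168,0,0,0,0.005,0.007,0.178,0,0,0,0.005,0.007,0.184,0,0,0,0.005,0.007,0.186,0,0,0,0.005,0.007,0.186,0,0,0]}}

```text
t: 24.4
tool_pos: [0.4832, 0.1394, 0.0793]
tool_rot: [2.603, 1.758, 0.002]
contact_force: [0.6, 0.7, 0.5]
opening: 0.0857
grip_force: 0.0
```

Emit:
{"method": "apply_moves", "body": {"rows": [0,0,0,0,0,0,0,0,0,0,0,0,0,0,0,0,0,0,0,0,0,0,0,0,0,0,0,0,0,0,0,0,0,0,0,0,0,0,0,0,0,0], "grip": 0.5}}

```text
t: 25.1
tool_pos: [0.4835, 0.1395, 0.0795]
tool_rot: [2.603, 1.758, 0.002]
contact_force: [-0.5, -1.0, 5.7]
opening: 0.0589
grip_force: 43.8
```

Emit:
{"method": "apply_moves", "body": {"rows": [0,0,-0.01,0,0,0,0,0,-0.03,0,0,0,0,0,-0.07,0,0,0,0,0,-0.12,0,0,0,0,0,-0.17,0,0,0,0,0,-0.21,0,0,0,0,0,-0.21,0,0,0,0,0,-0.21,0,0,0]}}

```text
t: 25.9
tool_pos: [0.4827, 0.1394, 0.2051]
tool_rot: [2.603, 1.758, 0.001]
contact_force: [-0.3, -0.3, -1.5]
opening: 0.0588
grip_force: 43.2
```

```bash
python3 -c "
from h import *
plan(464.2,328.4,200,-61)
im,d,m=grab('scene'); P=cloud(m,d);w,wh=wood(im);z=P[...,2]
near=np.hypot(P[...,0]-.464,P[...,1]-.328)<.06
mk=near&wh&(abs(z-.07)<.006); print('can sq scene',np.round(fit(P,mk,m,.07,'r'),1))
cv2.imwrite('pics/g7.png',cv2.resize(im[110:260,260:460],(800,600),interpolation=cv2.INTER_CUBIC))"
```

```text
turn -39.1 row [0.2808, -0.1463, 0.0084, 0.0004, -0.0005, 0.4342] dist mm 190
turn 140.9 row [0.2808, -0.1463, 0.0084, 0.0006, 0.0006, -1.5658] dist mm 190
t 25.9 cur close -21.9 q6 0.52 pos [482.7 139.4 205.1] open 0.0588 F [-0.3 -0.3 -1.5] tilt 0.0010
can sq scene [472.  329.2  61.   60.1 -61.9]
```

View pics/g7.png

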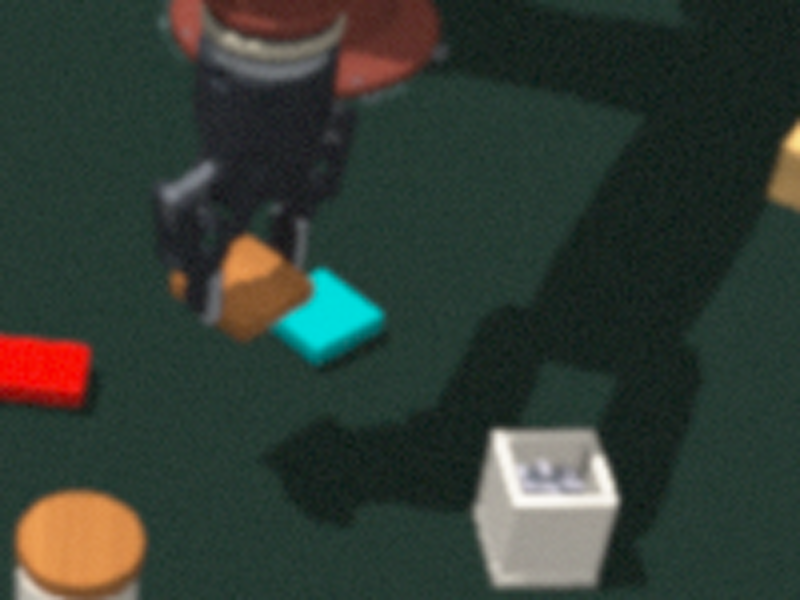

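The square lid is held level (crop pixel (245,285)) with its canister at (548,500). The scene camera reads about 8 mm higher in x here for both lid and canister. So I hover close above the canister and compare the two in the same view, where the bias cancels.

Emit:
{"method": "apply_moves", "body": {"rows": [0.2808,-0.1463,0.008,0,0,0.434,0.2808,-0.1463,0.008,0,0,0.434,0.2808,-0.1463,0.008,0,0,0.434,0.2808,-0.1463,0.008,0,0,0.434,0.2808,-0.1463,0.008,0,0,0.434,0.2808,-0.1463,0.008,0,0,0.434,0.2808,-0.1463,0.008,0,0,0.434,0.2808,-0.1463,0.008,0,0,0.434,0.2808,-0.1463,0.08,0,0,0.434,0.2808,-0.1463,0.08,0,0,0.434,0.2808,-0.1463,0.08,0,0,0.434]}}

```text
t: 27.05
tool_pos: [0.4639, 0.3272, 0.1559]
tool_rot: [3.041, 0.786, -0.004]
contact_force: [0.9, 0.8, 0.3]
opening: 0.059
grip_force: 43.5
```

```bash
python3 -c "
from h import *
plan(467,328.6,145,-61)
for n in('scene','top'):
    im,d,m=grab(n); P=cloud(m,d);w,wh=wood(im);z=P[...,2]
    near=np.hypot(P[...,0]-.467,P[...,1]-.328)<.06
    mk=near&w&(z>.07)&(z<.112)
    zt=np.percentile(z[mk],80); top=mk&(abs(z-zt)<.004)
    print(n,'lid n',mk.sum(),'ztop',zt,np.round(fit(P,top,m,zt,'r'),1))
    mk=near&wh&(abs(z-.07)<.006)
    if mk.sum()>20: print('can rim visible',mk.sum(),np.round(fit(P,mk,m,.07,'r'),1))
    if n=='scene': cv2.imwrite('pics/g8.png',cv2.resize(im[190:265,360:460],(800,600),interpolation=cv2.INTER_CUBIC))"
```

```text
turn 0.0 row [0.0057, 0.0005, 0.0181, 0.0, 0.0017, -0.0002] dist mm 11
turn -180.0 row [0.0057, 0.0005, 0.0181, 0.0026, -0.0, 1.9998] dist mm 11
t 27.1 cur close -61.0 q6 1.55 pos [463.9 327.2 155.9] open 0.0590 F [0.9 0.8 0.3] tilt 0.0026
scene lid n 566 ztop 0.09870932340203208 [466.5 325.8  62.3  60.8 -62.1]
can rim visible 132 [487.6 332.3  69.7  40.7 -86.5]
top lid n 36 ztop 0.10185916183314118 [460.6 296.4  25.8   9.4  24.1]
```

View pics/g8.png

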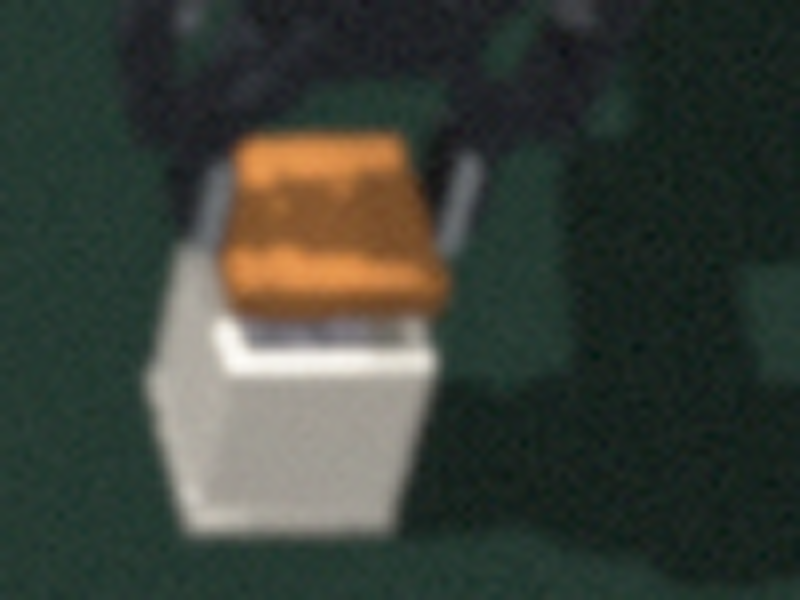

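The lid (crop pixel (335,220)) is in line sideways with the canister (~(326,360) at the rim), once the lean with height is allowed for. It still has to go about 5 mm towards the camera, to TCP (468.4, 329.6).

```bash
python3 -c "
from h import *
plan(468.4,329.6,145,-61)"
```

```text
turn 0.0 row [0.0057, 0.0007, 0.0223, 0.0001, -0.0015, -0.0001] dist mm 14
turn -180.0 row [0.0057, 0.0007, 0.0223, -0.0024, -0.0001, 1.9999] dist mm 14
t 27.1 cur close -61.0 q6 1.55 pos [465.2 328.3 158.4] open 0.0586 F [ 0.2 -0.8 -1. ] tilt 0.0024
```

Emit:
{"method": "apply_moves", "body": {"rows": [0.003,0,0,0,0,0,0.006,0.001,0,0,0,0,0.006,0.001,0.008,0,0,0,0.006,0.001,0.014,0,0,0,0.006,0.001,0.018,0,0,0,0.006,0.001,0.021,0,0,0,0.006,0.001,0.0215,0,0,0,0.006,0.001,0.0215,0,0,0]}}

```text
t: 27.95
tool_pos: [0.4677, 0.3297, 0.1437]
tool_rot: [3.041, 0.787, 0.0]
contact_force: [0.0, -0.4, -0.3]
opening: 0.059
grip_force: 43.6
```

Emit:
{"method": "apply_moves", "body": {"rows": [0,0,0.001,0,0,0,0,0,0.002,0,0,0,0,0,0.002,0,0,0]}}

```text
t: 28.25
tool_pos: [0.4679, 0.3298, 0.1436]
tool_rot: [-3.041, -0.787, -0.001]
contact_force: [-1.1, 0.1, 5.8]
opening: 0.0589
grip_force: 44.1
```

```bash
python3 -c "
from h import *
plan(468.4,329.6,143.5,-61)"
```

```text
turn -0.0 row [0.0006, 0.0007, 0.0001, 0.0, -0.0003, 0.0002] dist mm 1
turn 180.0 row [0.0006, 0.0007, 0.0001, 0.0005, 0.0, -1.9998] dist mm 1
t 28.2 cur close -61.0 q6 1.55 pos [467.9 329.8 143.6] open 0.0589 F [-1.1  0.1  5.8] tilt 0.0005
```

Contact came at exactly the expected height (143.6), so the plug is in the mouth. I release, back away, and check.

Emit:
{"method": "apply_moves", "body": {"rows": [0,0,0,0,0,0,0,0,0,0,0,0,0,0,0,0,0,0,0,0,0,0,0,0,0,0,0,0,0,0], "grip": 1}}

```text
t: 28.75
tool_pos: [0.4677, 0.3296, 0.1424]
tool_rot: [3.041, 0.787, -0.0]
contact_force: [0.2, -0.3, -1.0]
opening: 0.0852
grip_force: 0.0
```

Emit:
{"method": "apply_moves", "body": {"rows": [0,0,-0.02,0,0,0,0,0,-0.06,0,0,0,0,0,-0.12,0,0,0,0,0,-0.2,0,0,0,-0.15,0.2,-0.22,0,0,0,-0.15,0.2,-0.22,0,0,0,-0.15,0.2,-0.22,0,0,0,-0.15,0.2,-0.22,0,0,0,-0.15,0.2,-0.22,0,0,0,-0.15,0.2,-0.22,0,0,0,-0.15,0.2,-0.22,0,0,0]}}

```text
t: 29.85
tool_pos: [0.4473, 0.182, 0.2747]
tool_rot: [-3.041, -0.79, -0.0]
contact_force: [0.2, -0.8, -0.4]
opening: 0.085
grip_force: 0.0
```

```bash
python3 -c "
from h import *
plan(468.4,329.6,143.5,-61)
im,d,m=grab('top'); s=1.5625
measure(im,d,m,{'lr':((331/s,220/s),.096,'c','b'),'ls':((215/s,328/s),.086,'r','b'),'lo':((494/s,224/s),.076,'r','b'),'lsm':((586/s,339/s),.066,'c','b')})
P=cloud(m,d);w,wh=wood(im)
for n,c,h,r in(('r',(.66,.124),.096,.025),('s',(.465,.329),.086,.025),('o',(.657,-.176),.076,.018),('m',(.457,-.339),.066,.016)):
    mk=w&(np.hypot(P[...,0]-c[0],P[...,1]-c[1])<r)&(abs(P[...,2]-h)<.01); Q=P[mk]; k=np.linalg.lstsq(np.c_[Q[:,:2]-c,np.ones(len(Q))],Q[:,2],rcond=None)[0]; print(n,k.round(4))
im2,_,_=grab('scene')
cv2.imwrite('pics/e.png',np.vstack([cv2.resize(im,(400,300)),cv2.resize(im2,(400,300))]) if 0 else cv2.resize(im2,(800,600),interpolation=cv2.INTER_CUBIC))
cv2.imwrite('pics/et.png',cv2.resize(im,(800,600),interpolation=cv2.INTER_CUBIC))"
```

```text
turn -0.1 row [0.1504, -0.1977, 0.2188, -0.0001, -0.0, 0.0013] dist mm 199
turn 179.9 row [0.1504, -0.1977, 0.2188, 0.0001, -0.0002, -1.9987] dist mm 199
t 29.9 cur close -60.9 q6 1.29 pos [447.3 182.  274.7] open 0.0850 F [ 0.2 -0.8 -0.4] tilt 0.0002
lr [660.1 124.2  68.6   0. ] n 449 zmed 0.0954
ls [455.2 347.   57.7  16.9  28.9] n 93 zmed 0.0863
lo [ 655.7 -175.7   83.4   44.5   16.7] n 448 zmed 0.0754
lsm [ 458.5 -338.8   44.7    0. ] n 193 zmed 0.0662
r [-0.0028  0.0225  0.0953]
s [ 0.1339 -0.1718  0.0906]
o [0.0449 0.0406 0.0755]
m [ 0.0278 -0.0349  0.0662]
```

View pics/e.png

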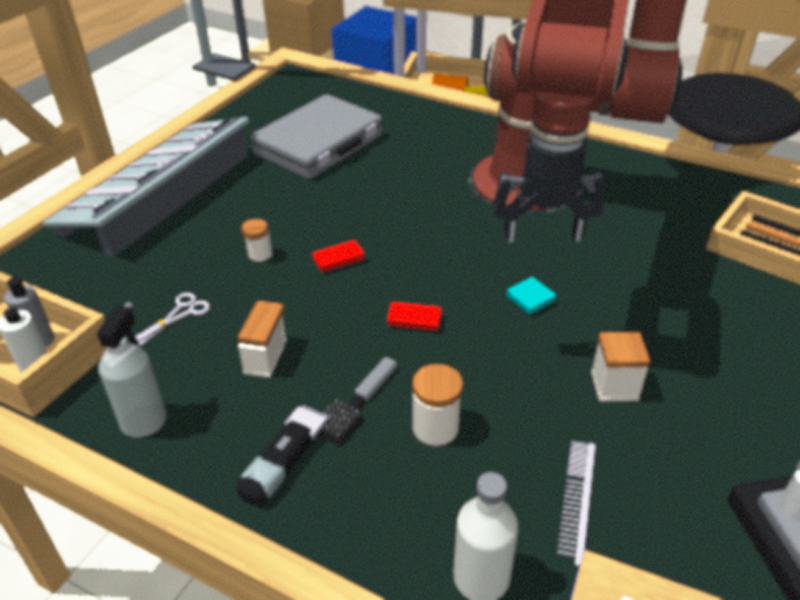

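All four lids sit on their canisters: small (256,229), oblong (263,322), round (437,385) and square (622,350). The brush and comb are undisturbed. I run one same-camera check of the offsets in the scene view.

```bash
python3 -c "
from h import *
f=np.load('scene0.npz'); im,d,m=grab('scene')
for n,c,h,k in(('r',(.665,.124),.08,'c'),('s',(.468,.329),.07,'r'),('o',(.66,-.176),.06,'r'),('m',(.457,-.339),.05,'c')):
    r=[]
    for I,D,z,wi in((f['im'],f['d'],h,1),(im,d,h+.016,0)):
        P=cloud(m,D); mk=wood(I)[wi]&(np.hypot(P[...,0]-c[0],P[...,1]-c[1])<.06)&(abs(P[...,2]-z)<.004); r.append(np.round(fit(P,mk,m,z,k),1))
    print(n,*r)
"
```

```text
r [668.4 125.1  67.    0. ] [667.9 125.1  70.8   0. ]
s [470.4 328.9  59.9  57.  -61.9] [472.2 328.5  62.   60.2 -61.9]
o [ 667.4 -175.6   86.    45.4   17.3] [ 663.6 -175.1   88.5   45.9   15.8]
m [ 459.5 -337.6   47.1    0. ] [ 461.8 -337.6   46.9    0. ]
```

All offsets are within 5 mm, the lids lie flat and squared, and the gripper is clear of everything.

```bash
python3 -c "
from h import *
print(ctrl.finish_job())"
```

```text
the job is handed in; nothing more can be done
None
```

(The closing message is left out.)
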